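# Hold the rivet hopper's lid on its balance point for refilling

### The job

The rivet feeder is to be topped up: first turn its feed dial down to 2 while the lid is still shut, then swing the hopper lid open to its over-centre balance point, a little past upright, where it weighs nothing in the hand, and finish holding it there, still, for the person with the rivets. Do not let the lid drop, and do not let it go on over backwards; leave everything else on the bench where it is.

Things in the scene. Friction and masses are not known exactly. Their poses are not given: they have to be found in the camera images.
- controller: The feeder's controller, a low grey box fixed on the bench left or right of the feeder: 150 mm (x) x 130 mm (y), flat aluminium top panel 65 mm high. Origin: centre of its underside; x to the far side, y left, z up. A dial on the panel, 12 mm to +x of the centre; the rocker switch and lamp on its near edge are not used.
- dial_grip (a point): Point on the dial's upright axis at grip height, 29 mm above the panel, 94 mm above the bench; axes as the controller's (do not turn). The dial is a black pointer knob: round skirt 46 mm in diameter, up to 8 mm above the panel; on it a bar to grip, 44 mm long, 14 mm thick, top 37 mm above the panel, with a white line to the pointed nose at one end.
- feed_dial (a joint): Dial angle, rad: 0 with the nose on tick 0, growing clockwise from above; nose direction = 2.356 minus the value, anticlockwise from the controller's +x. Eleven unnumbered black ticks = 0 to 10, 0.471 apart; 0, 5, 10 longer; 0 at near left, 5 at +x. Tick 2 = 0.942 (81 degrees left of +x). Starts at 1.6 to 2.3. Stays where left (0.03 N m friction).
- feeder: Rivet feeder, fixed: steel hopper (115 x 165 mm, rim 152 mm high) on side brackets (to 103 mm either side) over a grey vibrating base. Origin: centre of its underside below the hopper's centre; x away from the robot, y left, z up. Its open trough, walls 88 mm high, comes out to 155 mm on the -x side, over a small loose aluminium tin. Lid on top, hinged at the far rim.
- lid_hinge (a point): Middle of the lid's hinge pin at the far rim of the hopper, 66 mm to +x of the feeder's origin and 165 mm above the bench; fixed, axes as the feeder's: the pin runs along y. The lid opens upward and away from the robot about +y.
- lid_handle (a point): Middle of the lid's grip bar: round, 10 mm thick, 100 mm long along y, free all round, held by an arm at each end 40 mm out from the lid's front edge. Axes turn with the lid. Shut: 168 mm to -x and 10 mm below the pin; at balance 14 mm to +x and 168 mm above it. A gripper pointing down, a finger on each side, can keep it all the way: the bar turns in the fingers.
- lid (a joint): Lid opening, rad: 0 shut and level, 1.571 upright, stop 2.4. Sheet steel, 125 x 176 mm, 0.35 to 0.7 kg, 20 mm skirt turned down. It hangs 10 mm below its pin, so it balances past upright, at 1.71 rad, leaning 8 degrees away from the robot side. Short of that it falls shut, beyond it falls backwards; no stay, no spring, next to no friction.
- rivet_bin: Bystander: orange stacking bin 165 x 105 x 75 mm, beside the feeder on the side where the controller is not. Origin at its underside.
- catch_tin: Bystander: open aluminium tin 85 x 115 x 32 mm under the trough's mouth. Origin at its underside.
Things that resemble listed ones, but are neither listed nor needed, are in the scene too. Leave any red look-alike of the controller alone.

How it is judged:
By the outcome, as a careful person would: the job done as asked, in the order asked, and still so for the second after the job is handed in, while the arm keeps its last pose, push and grip.
It also fails if it takes over 54 s, if anything falls off the work surface, if the arm or the gripper's body presses on something with over 40 N, if the wrist force passes 120 N, or if a joint passes its speed limit or range.

### The arm

A 7-joint arm with a two-finger parallel gripper is mounted at the origin on the work surface. World frame = base frame: x ahead of the robot, y to its left, z up, the work surface at z = 0. Lengths are in m, angles in rad, forces in N, time in s.
With the tool pointing down it reaches from about 0.425 to 0.875 m from the base axis. Payload 4.7 kg.
Tool frame: the origin (TCP) lies where the fingers leave the gripper's body, on its centre line; the fingertips stand 70 mm ahead of it and the grasp point (between the pads) lies 51 mm ahead of it; z points along the fingers, y is the line along which they close (so a half turn about z gives the same grasp; the last joint's range is limited). The gripper opens to 87 mm and grips with 3 to 60 N. Pads are 19 mm wide; open, the fingers measure 117 mm over their backs; the gripper's body (75 mm by 190 mm) begins 51 mm behind the grasp point.
Start: joints at [1.325, 0.321, -0.07, 1.45, 0.023, 1.371, -0.057], TCP at [0.167, -0.628, 0.292] pointing down, gripper open.
Joint ranges: [-2.86, 2.86], [-0.3, 2.09], [-1.38, 1.24], [0.06, 2.45], [-1.56, 4.7], [0.09, 2.05], [-2.69, 2.69]. Speed limits (rad/s): [2.57, 2.57, 3.14, 3.14, 3.14, 3.14, 3.14].

### API

Orientations are given as a rotation vector (axis times angle).
In Python, from bench import ctrl gives the robot as it stands.
- The arm moves only by the tool play_rows, never from a script. Its argument "increments" is a list that holds one entry, the list of rows, each a list of 7 numbers: the shift along the tool's x, y, z as a fraction of full scale, then the turn, a rotation vector about the tool's x, y, z as a fraction of full scale, then the gripper command: -1 is shut, 1 is fully open, values between are in proportion. A call has 1 to 8 rows; each row is the pose to reach, as a shift and turn from the pose commanded when the call began, along the tool's axes at that moment; what a row does not reach only later rows make up. Full scale, the value 1, is 0.1 m for a shift and 90 degrees for a turn. A row lasts 1/10 s, in which the tool goes at most 50 mm and 8.59 degrees, less where a joint would pass 70% of its speed; a pose out of reach is approached as far as the arm can. A call with a number of a shift or a turn outside -1 to 1 is refused whole. A call with a gripper value outside its range is refused whole. The fingers move at their own pace and stop on an object; "squeeze" is the grip in N (left out, the last holds). Time passes only in rows, so rows that repeat a pose let the fingers close. It gives the time, the measured TCP pose, the force, the opening and the grip force at its end, in the units of the state.
- ctrl.get_state(): the state, without advancing time (a new reading comes with each control period).
- ctrl.get_image(name): name is "scene" or "top" or "wrist"; returns the picture (384x512x3 uint8, red, green, blue); there is no depth.
- ctrl.get_calibration(name): a dict with "vertical_fov" (degrees; the focal length in pixels is half the picture's height over the tangent of half this angle, whatever the lens; pixels are square), "cx", "cy" (the principal point, pixels), "R" (3x3) and "t" (3): a world point X has camera coordinates R X + t; the wrist camera has in their place "T_tool_cam" (4x4, takes a point from camera to tool coordinates, whose origin is the TCP and whose axes are the flange's). Camera axes: x right, y down, z forward; pixel columns grow to the right and rows downward; lengths in m; the calibration is good to about 2 mm. A picture is of the moment at which its call begins: read the wrist's pose just before it. get_calibration takes no time and is no camera call.
- ctrl.close_job(): hands the job in; it is judged then, once.
The state is a dict: "time": time; "joint_positions": joint angles; "qd": joint speeds; "joint_torque": joint torques, N m; "position": TCP position; "tool_rot": TCP orientation; "ft_force": force on the tool from outside, world axes, zero at the start; "torque": the same for the moment, N m; "grip_width": opening from 0.0 (shut) to 1.0 (fully open); "grip_force": force on a finger pad.
Only numpy, scipy, OpenCV 4.12 (cv2) and the standard library are available. Lean on these libraries where they do the work, as an engineer would, in place of code of your own. Each camera call takes 0.05 s, during which the arm holds its last target. There are 200 camera calls.

## Working session

There is one attempt and no reset: what is moved stays moved. The work goes in short steps, Python scripts to look and compute and a tool call to move; the robot and the scene stay as the last step left them, time stands still between calls to the robot, and variables do not carry over. Pictures are saved under pics/ and viewed, at most 10 in all, crops included, and the job is handed in when it is done.

Besides the shell and the picture viewer there is one more tool, called after "Request:" as name([rows], argument=value, ...), one row to a line, values as JSON. play_rows: Moves the arm, as the interface text tells. Shift numbers are shares of 0.1 m and turn numbers shares of 90 degrees, none past 1 either way. Its arguments: {"type":"object","properties":{"increments":{"type":"array"},"squeeze":{"type":"number"}},"required":["increments"]}

```bash
ls; mkdir -p pics
python3 - <<'E'
from bench import ctrl
import cv2, numpy as np
s=ctrl.get_state(); print({k:np.round(v,3) for k,v in s.items()})
a=[]
for n in ("scene","top"):
    im=ctrl.get_image(n); cv2.imwrite(f"pics/{n}0.png",im[:,:,::-1]); c=ctrl.get_calibration(n); print(n,c)
print(ctrl.get_calibration("wrist"))
E
```

```text
pics
{'time': np.float64(0.0), 'joint_positions': array([ 1.325,  0.322, -0.07 ,  1.452,  0.023,  1.371, -0.057]), 'qd': array([ 0.   , -0.001, -0.   , -0.001, -0.001,  0.001,  0.   ]), 'joint_torque': array([ 0.0000e+00, -4.9129e+01, -4.0400e-01, -3.1252e+01, -6.4000e-02,
        4.4000e-02,  0.0000e+00]), 'position': array([ 0.167, -0.628,  0.291]), 'tool_rot': array([-3.113e+00, -4.070e-01,  1.000e-03]), 'ft_force': array([-0.45 ,  1.143,  0.325]), 'torque': array([-0.017,  0.002,  0.027]), 'grip_force': np.float64(0.0), 'grip_width': np.float64(1.001)}
scene {'vertical_fov': 43.10718925423401, 'cx': 251.80497250293828, 'cy': 195.69911630156682, 'R': array([[-0.85786984,  0.51365215, -0.01485957],
       [ 0.32746539,  0.52416993, -0.78613759],
       [-0.39601232, -0.67926972, -0.61787287]]), 't': array([ 0.42941776, -0.05310026,  1.52152644])}
top {'vertical_fov': 46.38121690607447, 'cx': 261.51785147734313, 'cy': 185.50234482040355, 'R': array([[ 0.0172203 , -0.99984359, -0.00403213],
       [-0.99743842, -0.01689857, -0.06950565],
       [ 0.06942664,  0.0052187 , -0.99757341]]), 't': array([-0.0151522 ,  0.51116328,  1.27778916])}
{'vertical_fov': 59.83509067859445, 'cx': 248.21014157294286, 'cy': 191.62407354887029, 'T_tool_cam': array([[ 2.10479771e-04, -9.55956089e-01, -2.93509645e-01,
         8.03098003e-02],
       [ 9.99999833e-01,  3.59357305e-04, -4.53307312e-04,
         2.38811108e-04],
       [ 5.38816720e-04, -2.93509500e-01,  9.55956005e-01,
        -9.19124840e-02],
       [ 0.00000000e+00,  0.00000000e+00,  0.00000000e+00,
         1.00000000e+00]])}
```

View pics/scene0.png

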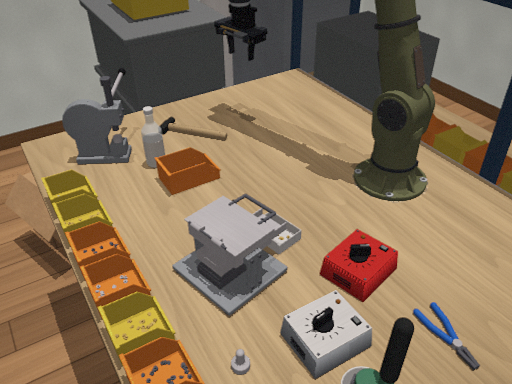

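View pics/top0.png

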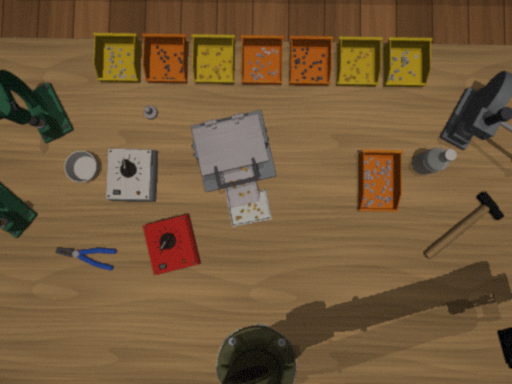

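The choices: the grey-white box at top (131,175) is the controller and the red box at (171,244) is its look-alike. The feeder lid is at (233,150) with its bar near (238,180). The rivet bin is the orange one at (379,181), not the row of bins at the back. Next is one close crop to check.

```bash
cat > h.py <<'E'
import cv2, numpy as np
from scipy.spatial.transform import Rotation as Ro
def ray(cal,uv,st=None):
    f=192/np.tan(np.radians(cal["vertical_fov"])/2)
    d=np.array([(uv[0]-cal["cx"])/f,(uv[1]-cal["cy"])/f,1.])
    if "R" in cal:
        R=np.array(cal["R"]);return -R.T@cal["t"],R.T@d
    T=np.array(cal["T_tool_cam"]);R=Ro.from_rotvec(st["tool_rot"]).as_matrix()
    return R@T[:3,3]+st["position"],R@(T[:3,:3]@d)
def onz(cal,uv,z,st=None):
    o,d=ray(cal,uv,st);return o+d*(z-o[2])/d[2]
def pix(cal,X,st=None):
    f=192/np.tan(np.radians(cal["vertical_fov"])/2)
    if "R" in cal:c=np.array(cal["R"])@X+cal["t"]
    else:
        T=np.array(cal["T_tool_cam"]);R=Ro.from_rotvec(st["tool_rot"]).as_matrix()
        c=T[:3,:3].T@(R.T@(np.array(X)-st["position"])-T[:3,3])
    return np.array([cal["cx"]+f*c[0]/c[2],cal["cy"]+f*c[1]/c[2]])
E
python3 - <<'E'
from h import *
from bench import ctrl
im=cv2.imread("pics/top0.png")
a=cv2.resize(im[140:210,98:168],(560,560)[::1],interpolation=cv2.INTER_CUBIC)
b=cv2.resize(im[105:230,185:280],None,fx=4.48,fy=4.48,interpolation=cv2.INTER_CUBIC)
a=cv2.resize(a,(360,360))
o=np.zeros((560,790,3),np.uint8);o[:360,:360]=a;o[:b.shape[0],364:364+b.shape[1]]=b
cv2.imwrite("pics/c1.png",o)
cal=ctrl.get_calibration("top")
hsv=cv2.cvtColor(im,cv2.COLOR_BGR2HSV)
m=((hsv[:,:,1]<45)&(hsv[:,:,2]>120)).astype(np.uint8)
for n,(y0,y1,x0,x1),z in (("ctl",(140,210,98,165),.065),("lid",(100,195,185,285),.165)):
    mm=np.zeros_like(m);mm[y0:y1,x0:x1]=m[y0:y1,x0:x1]
    c=max(cv2.findContours(mm,0,2)[0],key=cv2.contourArea)
    bx=cv2.boxPoints(cv2.minAreaRect(c));P=np.array([onz(cal,p,z) for p in bx])
    print(n,bx.round(1).tolist(),P.round(3).tolist(),P.mean(0).round(4),[np.linalg.norm(P[i]-P[i-1]).round(4) for i in range(4)],[np.degrees(np.arctan2(*(P[i]-P[i-1])[1::-1])).round(1) for i in range(4)])
E
```

```text
ctl [[107.0, 198.0], [107.0, 149.0], [150.0, 149.0], [150.0, 198.0]] [[0.466, 0.423, 0.065], [0.603, 0.428, 0.065], [0.605, 0.308, 0.065], [0.468, 0.303, 0.065]] [0.5356 0.3655 0.065 ] [np.float64(0.1198), np.float64(0.1375), np.float64(0.1207), np.float64(0.1375)] [np.float64(91.0), np.float64(2.4), np.float64(-89.0), np.float64(-178.0)]
lid [[191.1999969482422, 128.6999969482422], [257.3999938964844, 113.5999984741211], [267.8999938964844, 159.60000610351562], [201.8000030517578, 174.6999969482422]] [[0.645, 0.177, 0.165], [0.688, 0.007, 0.165], [0.568, -0.023, 0.165], [0.526, 0.147, 0.165]] [0.6069 0.077  0.165 ] [np.float64(0.1227), np.float64(0.1756), np.float64(0.1229), np.float64(0.1743)] [np.float64(14.3), np.float64(-76.0), np.float64(-166.3), np.float64(103.9)]
```

View pics/c1.png

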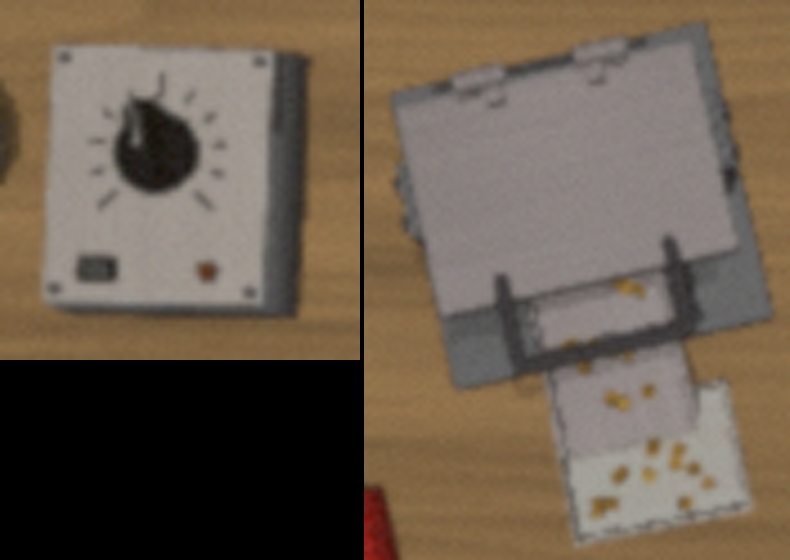

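The crop shows the grey controller with its knob at about top (128.5,169), nose 25–30° left of up. The lid bar runs from (220,188) to (258,177), and the red box is left alone. I'll travel towards the controller, staying high.

Request:
play_rows([
  [[0.25, -0.25, -0.1, 0, 0, 0, 1], [0.5, -0.5, -0.25, 0, 0, 0, 1], [0.75, -0.75, -0.4, 0, 0, 0, 1], [1, -1, -0.5, 0, 0, 0, 1]],
])

```text
time: 0.5
position: [0.2386, -0.5047, 0.3428]
tool_rot: [3.115, 0.407, 0.0]
ft_force: [1.2, -0.1, -0.1]
grip_width: 1.005
grip_force: 0.0
```

Request:
play_rows([
  [[0.25, -0.25, 0, 0, 0, 0, 1], [0.5, -0.5, 0, 0, 0, 0, 1], [0.75, -0.75, 0, 0, 0, 0, 1], [1, -1, 0, 0, 0, 0, 1]],
])

```text
time: 0.9
position: [0.3093, -0.382, 0.3419]
tool_rot: [-3.115, -0.407, 0.001]
ft_force: [0.5, -0.8, 0.9]
grip_width: 0.999
grip_force: 0.0
```

Request:
play_rows([
  [[0.25, -0.25, 0, 0, 0, 0, 1], [0.5, -0.5, 0, 0, 0, 0, 1], [0.75, -0.75, 0, 0, 0, 0, 1], [1, -1, 0, 0, 0, 0, 1]],
])

```text
time: 1.3
position: [0.3801, -0.2597, 0.3419]
tool_rot: [-3.115, -0.407, 0.001]
ft_force: [0.1, -0.8, -0.6]
grip_width: 1.001
grip_force: 0.0
```

Run:
```python
from h import *
from bench import ctrl
s=ctrl.get_state(); print(s["time"],s["position"].round(3),s["tool_rot"].round(3),s["joint_positions"].round(2))
cal=ctrl.get_calibration("top")
for uv,z in [((128.5,169.2),.073),((219.8,187.6),.155),((257.8,177.5),.155)]: print(onz(cal,uv,z).round(4))
p=[np.array(q)*70/360+[98,140] for q in((65,57),(260,60),(250,292),(54,288))]
P=np.array([onz(cal,q,.065) for q in p]);print(P.round(4),P.mean(0))
```

```text
1.3 [ 0.38  -0.26   0.342] [-3.115e+00 -4.070e-01  1.000e-03] [ 0.98 -0.1  -0.4   1.8  -0.04  1.43 -0.73]
[0.5466 0.3635 0.073 ]
[0.4945 0.1005 0.155 ]
[0.5224 0.0028 0.155 ]
[[0.5976 0.418  0.065 ]
 [0.5977 0.3115 0.065 ]
 [0.4712 0.3125 0.065 ]
 [0.4715 0.4188 0.065 ]] [0.53452466 0.3652195  0.065     ]
```

Request:
play_rows([
  [[0.25, -0.25, 0, 0, 0, 0, 1], [0.5, -0.5, 0, 0, 0, 0, 1], [0.75, -0.75, 0, 0, 0, 0, 1], [1, -1, 0, 0, 0, 0, 1]],
])

```text
time: 1.7
position: [0.451, -0.1375, 0.342]
tool_rot: [3.115, 0.407, -0.001]
ft_force: [-0.1, 0.3, 0.4]
grip_width: 1.002
grip_force: 0.0
```

Request:
play_rows([
  [[0, -0.25, 0, 0, 0, 0, 1], [0, -0.5, 0, 0, 0, 0, 1], [0, -0.75, 0, 0, 0, 0, 1], [0, -1, 0, 0, 0, 0, 1]],
])

```text
time: 2.1
position: [0.4245, -0.0412, 0.3418]
tool_rot: [-3.115, -0.407, 0.001]
ft_force: [-0.2, -0.4, 0.6]
grip_width: 0.999
grip_force: 0.0
```

Request:
play_rows([
  [[0, -0.25, 0, 0, 0, 0, 1], [0, -0.5, 0, 0, 0, 0, 1], [0, -0.75, 0, 0, 0, 0, 1], [0, -1, 0, 0, 0, 0, 1], [0, -1, 0, 0, 0, 0, 1], [0, -1, 0, 0, 0, 0, 1]],
])

```text
time: 2.7
position: [0.3992, 0.0544, 0.3421]
tool_rot: [3.114, 0.409, -0.0]
ft_force: [-0.6, -0.2, 0.4]
grip_width: 0.998
grip_force: 0.0
```

```bash
cat > look.py <<'E'
import sys
from h import *
from bench import ctrl
import pickle
n=sys.argv[1]
s=ctrl.get_state(); im=ctrl.get_image("wrist")[:,:,::-1].copy(); cv2.imwrite(f"pics/{n}.png",im); pickle.dump(s,open(f"pics/{n}.pkl","wb"))
print(s["time"],s["position"].round(4),s["tool_rot"].round(3),s["joint_positions"].round(2))
E
python3 look.py w1
```

```text
2.7 [0.3992 0.0544 0.3421] [ 3.114  0.409 -0.   ] [ 0.68 -0.28 -0.71  1.9  -0.18  1.45 -1.3 ]
```

View pics/w1.png

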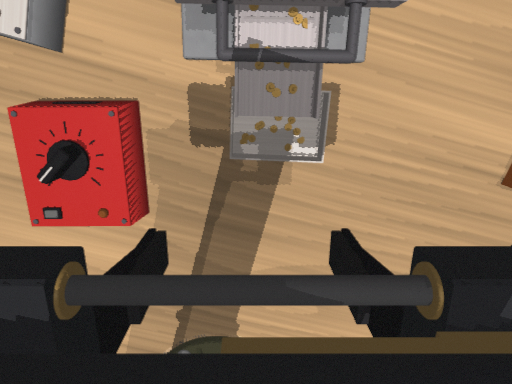

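The view shows the bar running horizontally, about (222,56) to (356,58), with the tin below it and the red look-alike at the left. I'll locate the bar now and go on to the dial.

Run:
```python
from h import *
from bench import ctrl
import pickle
s=pickle.load(open("pics/w1.pkl","rb"));cal=ctrl.get_calibration("wrist")
A,B=[onz(cal,p,.155,s) for p in((220,56),(359,57.5))]
print(A,B,(A+B)/2,np.linalg.norm(A-B),90+np.degrees(np.arctan2(*(B-A)[1::-1])))
R=Ro.from_rotvec(s["tool_rot"]).as_matrix()
print(R.T@(np.array([.50,.364,.30])-s["position"]))
```

```text
[0.49496156 0.10241595 0.155     ] [ 0.52185167 -0.00239004  0.155     ] [0.50840662 0.05001296 0.155     ] 0.10820061349035051 14.390002229628081
[ 0.17726918 -0.27312589  0.04173005]
```

Request:
play_rows([
  [[0.25, -0.25, 0, 0, 0, 0, 1], [0.5, -0.5, 0, 0, 0, 0, 1], [0.75, -0.75, 0, 0, 0, 0, 1], [0.9, -1, 0, 0, 0, 0, 1]],
])

```text
time: 3.15
position: [0.4624, 0.1737, 0.3421]
tool_rot: [-3.115, -0.402, -0.001]
ft_force: [0.6, -0.7, 0.9]
grip_width: 0.999
grip_force: 0.0
```

Request:
play_rows([
  [[0.25, -0.25, 0, 0, 0, 0, 1], [0.5, -0.5, 0, 0, 0, 0, 1], [0.75, -0.75, 0, 0, 0, 0, 1], [0.87, -1, 0, 0, 0, 0, 1]],
])

```text
time: 3.55
position: [0.5221, 0.2921, 0.3403]
tool_rot: [-3.115, -0.4, 0.004]
ft_force: [0.0, -0.4, -0.3]
grip_width: 1.003
grip_force: 0.0
```

Request:
play_rows([
  [[0, -0.25, 0.2, 0, 0, 0, 1], [0, -0.5, 0.4, 0, 0, 0, 1], [0, -0.73, 0.5, 0, 0, 0, 1], [0, -0.73, 0.5, 0, 0, 0, 1], [0, -0.73, 0.5, 0, 0, 0, 1]],
])

```text
time: 4.05
position: [0.5011, 0.3627, 0.2913]
tool_rot: [3.114, 0.406, -0.002]
ft_force: [0.2, 0.3, 0.4]
grip_width: 1.004
grip_force: 0.0
```

```bash
python3 look.py w2
```

```text
4.05 [0.5011 0.3627 0.2913] [ 3.114e+00  4.060e-01 -2.000e-03] [ 0.12  0.43 -1.04  1.51  0.37  1.42 -2.25]
```

View pics/w2.png

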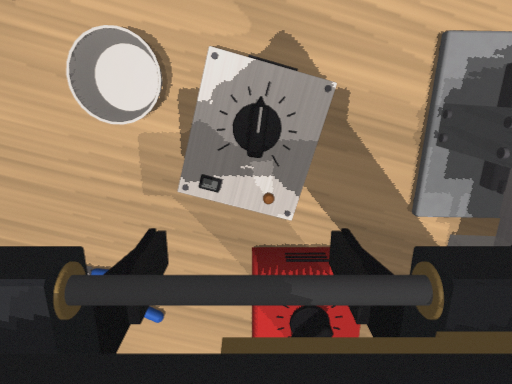

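The knob sits at about (257,127) with its nose at (260,98) and tail at (254,156). The panel screws are at (214,56), (328,88), (288,213) and (185,187), and the red box is below, out of the way.

Run:
```python
from h import *
from bench import ctrl
import pickle
s=pickle.load(open("pics/w2.pkl","rb"));cal=ctrl.get_calibration("wrist")
im=cv2.imread("pics/w2.png")
P=np.array([onz(cal,p,.065,s) for p in((214,56),(328,88),(288,213),(185,187))])
print(P.round(4).tolist(),P.mean(0))
ax=P[0]+P[1]-P[2]-P[3];yaw=np.arctan2(ax[1],ax[0]);print("yaw",np.degrees(yaw)); c=P.mean(0)[:2]+.012*np.array([np.cos(yaw),np.sin(yaw)]);print("dial",c)
g=im.max(2);m=np.zeros_like(g);m[85:175,220:295]=(g[85:175,220:295]<60)
m=cv2.morphologyEx(m,cv2.MORPH_OPEN,np.ones((5,5),np.uint8))
k=max(cv2.findContours(m,0,2)[0],key=cv2.contourArea);print(cv2.minEnclosingCircle(k),cv2.boundingRect(k))
w=np.zeros_like(g);w[90:140,245:270]=(im[90:140,245:270].min(2)>110)&(cv2.dilate(m,np.ones((1,1)))[90:140,245:270]>=0)
n,l,st,ce=cv2.connectedComponentsWithStats(w)
for i in range(1,n):
  if st[i,4]>8: print(st[i],ce[i])
for a,b in (((260,98),(254,156)),((260.5,107),(258,131))):
  A,B=onz(cal,a,.102,s),onz(cal,b,.102,s);d=A-B;print(A,B,(A+B)/2,np.linalg.norm(d),np.degrees(np.arctan2(d[1],d[0])))
print(Ro.from_rotvec(s["tool_rot"]).as_matrix()[:,0])
```

```text
[[0.5979, 0.4195, 0.065], [0.5981, 0.313, 0.065], [0.4724, 0.3129, 0.065], [0.4726, 0.4199, 0.065]] [0.53525408 0.36633066 0.065     ]
yaw -0.06359139644923159
dial [0.54725408 0.36631734]
((257.12457275390625, 128.37713623046875), 28.79300880432129) (233, 100, 48, 58)
[245  90  25  16 266] [256.18045113  96.29699248]
[257 107   5  25  50] [259.34 119.  ]
[0.57437874 0.3720005  0.102     ] [0.52710106 0.36424541 0.102     ] [0.5507399  0.36812295 0.102     ] 0.04790950840260586 9.315433565916484
[0.56765082 0.36971653 0.102     ] [0.54837076 0.36654368 0.102     ] [0.55801079 0.36813011 0.102     ] 0.019539385301217762 9.345188318856552
[ 0.96662983  0.25617358 -0.0013709 ]
```

Request:
play_rows([
  [[0.23, 0.04, 0.2, 0, 0, 0.03, 1], [0.455, 0.083, 0.4, 0, 0, 0.055, 1], [0.455, 0.083, 0.6, 0, 0, 0.055, 1], [0.455, 0.083, 0.8, 0, 0, 0.055, 1], [0.455, 0.083, 0.8, 0, 0, 0.055, 1], [0.455, 0.083, 0.8, 0, 0, 0.055, 1]],
])

```text
time: 4.7
position: [0.5476, 0.3661, 0.2128]
tool_rot: [3.13, 0.268, 0.001]
ft_force: [-0.1, -0.5, 0.7]
grip_width: 1.002
grip_force: 0.0
```

```bash
python3 look.py w3; python3 -c "
from h import *
from bench import ctrl
s=ctrl.get_state();c=ctrl.get_calibration('wrist')
for z in(.065,.102):print(pix(c,[.5473,.3663,z],s))
print(Ro.from_rotvec(s['tool_rot']).as_matrix()[:,0])"
```

```text
4.7 [0.5476 0.3661 0.2128] [3.13e+00 2.68e-01 1.00e-03] [ 0.05  0.56 -0.95  1.5   0.46  1.32 -2.34]
[248.50451534 200.49631001]
[248.51148415 218.43902316]
[0.98530376 0.17080186 0.00179787]
```

View pics/w3.png

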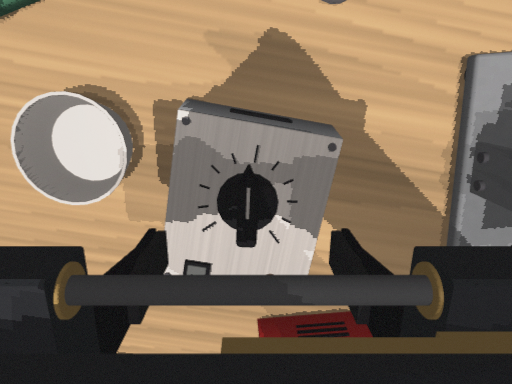

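The bar lies along the tool's x (nose at (248,168), tail at (247,245)) and the axis is where predicted, so I'll go down and grip.

Request:
play_rows([
  [[0, 0, 0.25, 0, 0, 0, 1], [0, 0, 0.5, 0, 0, 0, 1], [0, 0, 0.65, 0, 0, 0, 1], [0, 0, 0.65, 0, 0, 0, -1], [0, 0, 0.65, 0, 0, 0, -1], [0, 0, 0.65, 0, 0, 0, -1], [0, 0, 0.65, 0, 0, 0, -1], [0, 0, 0.65, 0, 0, 0, -1]],
], squeeze=15)

```text
time: 5.55
position: [0.5467, 0.3677, 0.1481]
tool_rot: [-3.129, -0.272, -0.002]
ft_force: [0.0, -0.4, 0.5]
grip_width: 0.63
grip_force: 0.0
```

Request:
play_rows([
  [[0, 0, 0, 0, 0, 0, -1], [0, 0, 0, 0, 0, 0, -1], [0, 0, 0, 0, 0, 0, -1], [0, 0, 0, 0, 0, 0, -1]],
])

```text
time: 5.95
position: [0.5464, 0.3673, 0.1471]
tool_rot: [3.13, 0.272, -0.0]
ft_force: [0.2, 0.4, -0.5]
grip_width: 0.263
grip_force: 0.0
```

Request:
play_rows([
  [[0, 0, 0, 0, 0, 0, -1], [0, 0, 0, 0, 0, 0, -1], [0, 0, 0, 0, 0, 0, -1], [0, 0, 0, 0, 0, 0, -1]],
])

```text
time: 6.35
position: [0.5465, 0.3669, 0.1471]
tool_rot: [3.129, 0.271, -0.0]
ft_force: [0.7, -1.5, 1.2]
grip_width: 0.157
grip_force: 15.0
```

Request:
play_rows([
  [[0, 0, 0, 0, 0, -0.08, -1], [0, 0, 0, 0, 0, -0.16, -1], [0, 0, 0, 0, 0, -0.24, -1], [0, 0, 0, 0, 0, -0.32, -1], [0, 0, 0, 0, 0, -0.4, -1], [0, 0, 0, 0, 0, -0.48, -1], [0, 0, 0, 0, 0, -0.56, -1], [0, 0, 0, 0, 0, -0.64, -1]],
])

```text
time: 7.15
position: [0.5473, 0.366, 0.1471]
tool_rot: [2.606, 1.75, -0.001]
ft_force: [0.0, -3.9, 0.6]
grip_width: 0.161
grip_force: 15.0
```

Request:
play_rows([
  [[0, 0, 0, 0, 0, -0.08, -1], [0, 0, 0, 0, 0, -0.15, -1], [0, 0, 0, 0, 0, -0.15, -1], [0, 0, 0, 0, 0, -0.15, -1]],
])

```text
time: 7.55
position: [0.5475, 0.366, 0.1471]
tool_rot: [2.391, 2.034, -0.001]
ft_force: [1.4, -5.0, 2.0]
grip_width: 0.157
grip_force: 15.0
```

```bash
python3 look.py w4; python3 -c "
from h import *
from bench import ctrl
s=ctrl.get_state();x=Ro.from_rotvec(s['tool_rot']).as_matrix()[:,0]
print(np.degrees(np.arctan2(x[1],x[0])),s['ft_force'],s['grip_width'])"
```

```text
7.55 [0.5475 0.366  0.1471] [ 2.391e+00  2.034e+00 -1.000e-03] [ 0.16  0.75 -1.15  1.56  0.7   1.3  -1.25]
80.78079078530408 [ 1.57565218 -5.36806385  2.13851518] 0.15946662720109647
```

Request:
play_rows([
  [[0, 0, 0, 0, 0, 0, 1], [0, 0, 0, 0, 0, 0, 1], [0, 0, 0, 0, 0, 0, 1], [0, 0, 0, 0, 0, 0, 1], [0, 0, -0.25, 0, 0, 0, 1], [0, 0, -0.5, 0, 0, 0, 1], [0, 0, -0.75, 0, 0, 0, 1], [0, 0, -1, 0, 0, 0, 1]],
])

```text
time: 8.4
position: [0.546, 0.3678, 0.2482]
tool_rot: [-2.388, -2.041, -0.0]
ft_force: [-0.1, 0.2, -0.3]
grip_width: 0.8
grip_force: 0.0
```

Request:
play_rows([
  [[-0.15, 0, -0.2, 0, 0, 0, 1], [-0.3, 0, -0.4, 0, 0, 0, 1], [-0.3, 0, -0.4, 0, 0, 0, 1], [-0.3, 0, -0.4, 0, 0, 0, 1]],
])

```text
time: 8.8
position: [0.5418, 0.3379, 0.2872]
tool_rot: [2.389, 2.04, 0.001]
ft_force: [-0.4, -0.1, -0.8]
grip_width: 0.994
grip_force: 0.0
```

```bash
python3 look.py w5
python3 - <<'E'
import cv2
from h import *
from bench import ctrl
s=ctrl.get_state();c=ctrl.get_calibration('wrist')
u,v=pix(c,[.5473,.3663,.09],s).astype(int);u0,v0=u-60,max(v-70,0);print(u,v,u0,v0)
im=cv2.imread("pics/w5.png")[v0:v0+120,u0:u0+120]
cv2.imwrite("pics/w5c.png",cv2.resize(im,None,fx=5,fy=5,interpolation=cv2.INTER_CUBIC))
E
```

```text
8.8 [0.5418 0.3379 0.2872] [2.389e+00 2.040e+00 1.000e-03] [ 0.26  0.61 -1.26  1.46  0.58  1.49 -1.15]
250 151 190 81
```

View pics/w5c.png

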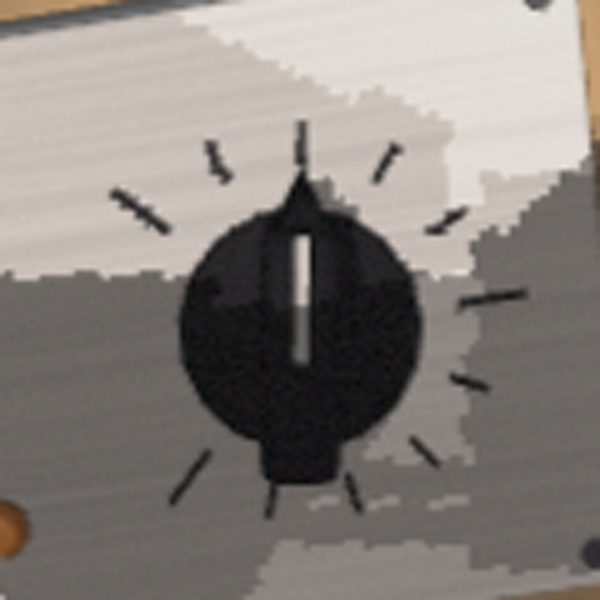

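The nose sits exactly on tick 2: the long tick 0 is at (140,210), tick 1 at (218,160) and tick 2 at (301,143). Next, the lid bar.

Request:
play_rows([
  [[-0.25, 0, -0.05, 0, 0, 0, -0.31], [-0.5, 0.02, -0.1, 0, 0, 0, -0.31], [-0.75, 0.03, -0.15, 0, 0, 0, -0.31], [-1, 0.04, -0.2, 0, 0, 0, -0.31]],
])

```text
time: 9.25
position: [0.5294, 0.238, 0.306]
tool_rot: [-2.386, -2.042, 0.002]
ft_force: [0.3, -1.4, 0.4]
grip_width: 0.722
grip_force: 0.0
```

Request:
play_rows([
  [[-0.25, 0, 0, 0, 0, 0, -0.31], [-0.5, 0.02, 0, 0, 0, 0, -0.31], [-0.75, 0.03, 0, 0, 0, 0, -0.31], [-1, 0.04, 0, 0, 0, 0, -0.31]],
])

```text
time: 9.65
position: [0.5179, 0.1385, 0.3061]
tool_rot: [-2.386, -2.041, 0.001]
ft_force: [0.8, -0.4, 0.1]
grip_width: 0.379
grip_force: 0.0
```

Request:
play_rows([
  [[-0.2, 0, 0, 0, 0, -0.07, -0.31], [-0.4, 0.02, 0, 0, 0, -0.14, -0.31], [-0.6, 0.03, 0, 0, 0, -0.21, -0.31], [-0.8, 0.045, 0, 0, 0, -0.262, -0.31], [-0.9, 0.045, 0.1, 0, 0, -0.262, -0.31], [-0.9, 0.045, 0.2, 0, 0, -0.262, -0.31], [-0.9, 0.045, 0.2, 0, 0, -0.262, -0.31]],
])

```text
time: 10.35
position: [0.5077, 0.05, 0.2851]
tool_rot: [-1.919, -2.483, 0.002]
ft_force: [0.1, 0.0, 0.2]
grip_width: 0.346
grip_force: 0.0
```

```bash
python3 look.py w6
python3 - <<'E'
from h import *
from bench import ctrl
s=ctrl.get_state();c=ctrl.get_calibration('wrist')
x=Ro.from_rotvec(s['tool_rot']).as_matrix()[:,0];print(np.degrees(np.arctan2(x[1],x[0])),s["grip_width"])
e=np.array([-np.sin(np.radians(14.4)),np.cos(np.radians(14.4)),0]);b=np.array([.5084,.05,.155])
print([pix(c,b+k*e,s).round(1) for k in(-.05,0,.05)])
E
```

```text
10.35 [0.5077 0.05   0.2851] [-1.919e+00 -2.483e+00  2.000e-03] [ 1.09  0.21 -1.35  1.77  0.21  1.34 -0.06]
104.67349567367256 0.34647298388325887
[array([249., 272.]), array([249.4, 209.5]), array([249.9, 138.9])]
```

View pics/w6.png

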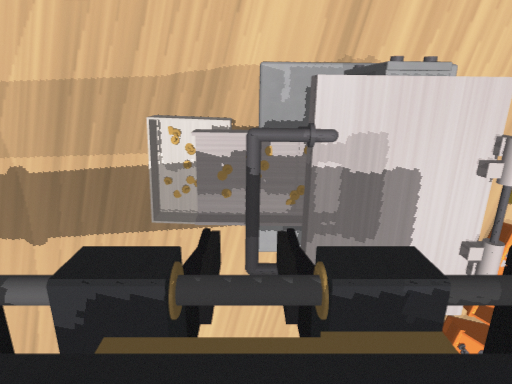

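The bar shows at u≈253.5 against a predicted 249.5, so I'll shift about 3 mm along tool y. I'll go down part way and watch joint 3, which is at −1.35 near its limit.

Request:
play_rows([
  [[0, 0.03, 0.15, 0, 0, 0, -0.31], [0, 0.03, 0.3, 0, 0, 0, -0.31], [0, 0.03, 0.4, 0, 0, 0, -0.31], [0, 0.03, 0.4, 0, 0, 0, -0.31]],
])

```text
time: 10.8
position: [0.5108, 0.0506, 0.2456]
tool_rot: [-1.918, -2.485, 0.002]
ft_force: [1.4, -0.6, -1.3]
grip_width: 0.348
grip_force: 0.0
```

```bash
python3 look.py w7
python3 - <<'E'
from h import *
im=cv2.imread("pics/w7.png")
g=im.max(2)
for v in (120,140,160,180,200,220): 
    r=np.where(g[v,200:330]<75)[0]+200
    print(v,r.min() if len(r) else None,r.max() if len(r) else None,len(r))
from bench import ctrl
s=ctrl.get_state();c=ctrl.get_calibration('wrist')
e=np.array([-np.sin(np.radians(14.4)),np.cos(np.radians(14.4)),0])
p=np.array(s["position"]);p[2]=.155
print([pix(c,p+k*e,s).round(1) for k in(0,.05)])
E
```

```text
10.8 [0.5108 0.0506 0.2456] [-1.918e+00 -2.485e+00  2.000e-03] [ 1.02  0.27 -1.31  1.82  0.27  1.27 -0.11]
120 None None 0
140 317 317 1
160 256 257 2
180 240 256 3
200 240 256 17
220 240 255 16
[array([249.3, 230.9]), array([249.8, 147.4])]
```

Request:
play_rows([
  [[0, 0, 0.15, 0, 0, 0, -0.31], [0, 0, 0.3, 0, 0, 0, -0.31], [0, 0, 0.4, 0, 0, 0, -0.31], [0, 0, 0.4, 0, 0, 0, -0.31], [0, 0, 0.4, 0, 0, 0, -1], [0, 0, 0.4, 0, 0, 0, -1], [0, 0, 0.4, 0, 0, 0, -1], [0, 0, 0.4, 0, 0, 0, -1]],
], squeeze=20)

```text
time: 11.65
position: [0.5106, 0.0498, 0.2075]
tool_rot: [-1.92, -2.484, 0.005]
ft_force: [-5.1, -2.1, 5.7]
grip_width: 0.105
grip_force: 20.0
```

Request:
play_rows([
  [[0, 0, 0, 0, 0, 0, -1], [0, 0, 0, 0, 0, 0, -1], [0, 0, 0, 0, 0, 0, -1], [0, 0, 0, 0, 0, 0, -1]],
])

```text
time: 12.05
position: [0.5106, 0.0498, 0.2075]
tool_rot: [-1.92, -2.484, 0.005]
ft_force: [-5.3, -1.4, 4.4]
grip_width: 0.109
grip_force: 20.0
```

```bash
cat > arc.py <<'E'
# pin from the grasped bar; prints targets (tool units, relative to the pose now) along the arc
import sys
from h import *
from bench import ctrl
s=ctrl.get_state();R=Ro.from_rotvec(s["tool_rot"]).as_matrix();p=np.array(s["position"])
print(s["time"],p.round(4),s["joint_positions"].round(2),s["ft_force"].round(1),s["grip_width"].round(3))
yaw=np.radians(14.4);d=np.array([np.cos(yaw),np.sin(yaw),0])
pin=np.array([.5110,.0506,.155])+.168*d+[0,0,.010]
g=p+.051*R[:,2]
r=g-pin; th=np.arctan2(.010,.168)+np.arctan2(r[2],-(r@d)); print("angle now",th.round(3),"radius",np.hypot(r@d,r[2]).round(4), "lateral",(r@[-d[1],d[0],0]).round(4))
for t in map(float,sys.argv[1:]):
    a=t-np.arctan2(.010,.168);q=pin+.1683*(-np.cos(a)*d+[0,0,np.sin(a)])
    print(t,(R.T@(q-g)/.1).round(3))
E
python3 arc.py 0.05 .1 .2 .3 .4 .5 .6
```

```text
Traceback (most recent call last):
  File "arc.py", line 6, in <module>
    print(s["time"],p.round(4),s["joint_positions"].round(2),s["ft_force"].round(1),s["grip_width"].round(3))
                                                                                    ^^^^^^^^^^^^^^^^^^^^^
AttributeError: 'float' object has no attribute 'round'
```

```bash
sed -i 's/s\["grip_width"\].round(3)/s["grip_width"]/' arc.py; python3 arc.py 0.05 .1 .2 .3 .4 .5 .6
```

```text
12.05 [0.5106 0.0498 0.2075] [ 0.97  0.31 -1.27  1.86  0.32  1.21 -0.15] [-5.3 -1.4  4.4] 0.10851476334389104
angle now 0.009 radius 0.169 lateral -0.0007
0.05 [ 0.007  0.005 -0.069]
0.1 [ 0.007  0.006 -0.154]
0.2 [ 0.007  0.02  -0.321]
0.3 [ 0.007  0.051 -0.486]
0.4 [ 0.006  0.099 -0.648]
0.5 [ 0.006  0.162 -0.804]
0.6 [ 0.005  0.241 -0.952]
```

Request:
play_rows([
  [[0, 0, -0.07, 0, 0, 0, -1], [0, 0, -0.15, 0, 0, 0, -1], [0, 0.01, -0.24, 0, 0, 0, -1], [0, 0.015, -0.32, 0, 0, 0, -1], [0, 0.03, -0.4, 0, 0, 0, -1], [0, 0.047, -0.485, 0, 0, 0, -1], [0, 0.07, -0.57, 0, 0, 0, -1], [0, 0.095, -0.648, 0, 0, 0, -1]],
])

```text
time: 12.85
position: [0.5188, 0.0518, 0.272]
tool_rot: [-1.919, -2.483, 0.009]
ft_force: [-8.6, -2.2, -2.5]
grip_width: 0.104
grip_force: 20.0
```

```bash
python3 arc.py .4 .45 .5 .55 .6 .65 .7 .75 .8 .85 .9
```

```text
12.85 [0.5188 0.0518 0.272 ] [ 1.    0.26 -1.3   1.76  0.26  1.33 -0.1 ] [-8.6 -2.2 -2.5] 0.10431432963615478
angle now 0.395 radius 0.17 lateral -0.0008
0.4 [ 0.008  0.019 -0.002]
0.45 [ 0.008  0.048 -0.081]
0.5 [ 0.008  0.082 -0.158]
0.55 [ 0.007  0.119 -0.234]
0.6 [ 0.007  0.16  -0.307]
0.65 [ 0.007  0.205 -0.378]
0.7 [ 0.007  0.253 -0.447]
0.75 [ 0.007  0.304 -0.514]
0.8 [ 0.006  0.359 -0.578]
0.85 [ 0.006  0.417 -0.639]
0.9 [ 0.006  0.478 -0.697]
```

Request:
play_rows([
  [[0, 0.02, -0.08, 0, 0, 0, -1], [0, 0.06, -0.158, 0, 0, 0, -1], [0, 0.095, -0.234, 0, 0, 0, -1], [0, 0.135, -0.307, 0, 0, 0, -1], [0, 0.18, -0.378, 0, 0, 0, -1], [0, 0.23, -0.447, 0, 0, 0, -1], [0, 0.28, -0.514, 0, 0, 0, -1], [0, 0.335, -0.578, 0, 0, 0, -1]],
])

```text
time: 13.65
position: [0.5505, 0.0597, 0.331]
tool_rot: [-1.919, -2.482, 0.014]
ft_force: [-14.4, -5.1, 8.7]
grip_width: 0.105
grip_force: 20.0
```

```bash
sed -i 's/pin=np.array(\[.5110,.0506,.155\])+.168/pin=np.array([.5110,.0506,.155])+.1665/' arc.py; python3 arc.py .8 .85 .9 .95 1 1.05 1.1 1.15 1.2 1.25
```

```text
13.65 [0.5505 0.0597 0.331 ] [ 0.89  0.31 -1.26  1.6   0.3   1.46 -0.13] [-14.4  -5.1   8.7] 0.10451172318760456
angle now 0.797 radius 0.171 lateral -0.0011
0.8 [0.011 0.023 0.014]
0.85 [ 0.011  0.081 -0.047]
0.9 [ 0.01   0.141 -0.105]
0.95 [ 0.01   0.205 -0.16 ]
1.0 [ 0.01   0.271 -0.212]
1.05 [ 0.009  0.34  -0.261]
1.1 [ 0.009  0.411 -0.306]
1.15 [ 0.009  0.484 -0.347]
1.2 [ 0.008  0.559 -0.385]
1.25 [ 0.008  0.636 -0.419]
```

```bash
cat > arc2.py <<'E'
import sys; import numpy as np
cd,cz=map(float,sys.argv[1:3]); pd,pz,r=map(float,sys.argv[3:6])
for t in map(float,sys.argv[6:]):
    a=t-.0595; print(t,((pd-r*np.cos(a)-cd)/.1).round(3),(-(pz+r*np.sin(a)-cz)/.1).round(3))
E
python3 arc2.py .5503 .3282 .674 .220 .168 .8 .85 .9 .95 1 1.05 1.1 1.15 1.2
```

```text
0.8 -0.003 -0.051
0.85 0.055 -0.112
0.9 0.116 -0.17
0.95 0.18 -0.224
1.0 0.247 -0.275
1.05 0.316 -0.323
1.1 0.387 -0.367
1.15 0.461 -0.408
1.2 0.536 -0.445
```

Request:
play_rows([
  [[-0.01, -0.01, -0.04, 0, 0, 0, -1], [0, 0.04, -0.11, 0, 0, 0, -1], [0, 0.11, -0.17, 0, 0, 0, -1], [0, 0.175, -0.224, 0, 0, 0, -1], [0, 0.24, -0.275, 0, 0, 0, -1], [0, 0.31, -0.323, 0, 0, 0, -1], [0, 0.38, -0.367, 0, 0, 0, -1], [0, 0.38, -0.367, 0, 0, 0, -1]],
])

```text
time: 14.45
position: [0.5912, 0.0699, 0.3679]
tool_rot: [1.921, 2.484, -0.001]
ft_force: [-3.2, -5.4, 2.8]
grip_width: 0.107
grip_force: 20.0
```

```bash
python3 arc.py; python3 arc2.py .5883 .3649 .674 .220 .168 1.1 1.15 1.2 1.25 1.3 1.35 1.4 1.45 1.5 1.55 1.6 1.65 1.71
```

```text
14.45 [0.5912 0.0699 0.3679] [ 0.76  0.4  -1.21  1.44  0.37  1.55 -0.18] [-3.2 -5.4  2.8] 0.1071941477974755
angle now 1.125 radius 0.1736 lateral -0.0013
1.1 0.007 -0.0
1.15 0.081 -0.041
1.2 0.156 -0.078
1.25 0.233 -0.111
1.3 0.312 -0.14
1.35 0.392 -0.165
1.4 0.474 -0.187
1.45 0.556 -0.204
1.5 0.639 -0.217
1.55 0.722 -0.226
1.6 0.806 -0.23
1.65 0.89 -0.231
1.71 0.991 -0.226
```

Request:
play_rows([
  [[-0.01, 0.07, -0.05, 0, 0, 0, -1], [-0.01, 0.145, -0.09, 0, 0, 0, -1], [-0.01, 0.22, -0.125, 0, 0, 0, -1], [-0.01, 0.3, -0.155, 0, 0, 0, -1], [-0.01, 0.38, -0.18, 0, 0, 0, -1], [-0.01, 0.465, -0.2, 0, 0, 0, -1], [-0.01, 0.55, -0.22, 0, 0, 0, -1], [-0.01, 0.55, -0.22, 0, 0, 0, -1]],
])

```text
time: 15.25
position: [0.6452, 0.0833, 0.389]
tool_rot: [1.921, 2.484, 0.002]
ft_force: [-0.4, -5.4, 2.6]
grip_width: 0.104
grip_force: 20.0
```

```bash
python3 arc.py; python3 -c "
from h import *
from bench import ctrl
im=ctrl.get_image('scene')[:,:,::-1];cv2.imwrite('pics/s8.png',im)
cv2.imwrite('pics/s8c.png',cv2.resize(im[90:320,140:320],None,fx=2.6,fy=2.6,interpolation=cv2.INTER_CUBIC))"
```

```text
15.25 [0.6452 0.0833 0.389 ] [ 0.58  0.51 -1.14  1.26  0.47  1.64 -0.22] [-0.4 -5.4  2.6] 0.1036963425535062
angle now 1.468 radius 0.1753 lateral -0.0017
```

View pics/s8c.png

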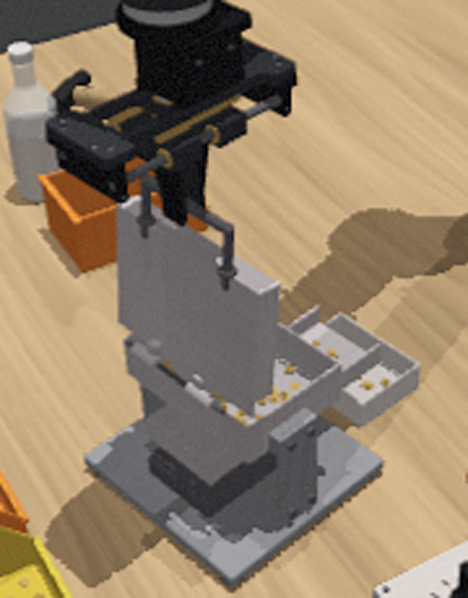

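The lid is held nearly upright, with the bar between the fingers just below the crop's centre; the angle is about 1.46 rad. Now a slow advance of about 43 mm to the balance point.

Request:
play_rows([
  [[-0.01, 0.06, -0.01, 0, 0, 0, -1], [-0.01, 0.13, -0.015, 0, 0, 0, -1], [-0.01, 0.2, -0.02, 0, 0, 0, -1], [-0.01, 0.27, -0.02, 0, 0, 0, -1], [-0.01, 0.34, -0.02, 0, 0, 0, -1], [-0.01, 0.39, -0.02, 0, 0, 0, -1], [-0.01, 0.42, -0.02, 0, 0, 0, -1], [-0.01, 0.43, -0.02, 0, 0, 0, -1]],
])

```text
time: 16.1
position: [0.6859, 0.0934, 0.39]
tool_rot: [-1.921, -2.486, 0.001]
ft_force: [0.1, -4.0, 0.6]
grip_width: 0.111
grip_force: 20.0
```

Request:
play_rows([
  [[0, 0, 0, 0, 0, 0, -1], [0, 0, 0, 0, 0, 0, -1], [0, 0, 0, 0, 0, 0, -1], [0, 0, 0, 0, 0, 0, -1]],
])

```text
time: 16.5
position: [0.6853, 0.0932, 0.3901]
tool_rot: [-1.921, -2.486, 0.001]
ft_force: [-1.5, -3.5, -1.9]
grip_width: 0.105
grip_force: 20.0
```

```bash
python3 arc.py; python3 -c "
from h import *
from bench import ctrl
s=ctrl.get_state();p=np.array(s['position']);R=Ro.from_rotvec(s['tool_rot']).as_matrix()
d=np.array([.9686,.2487,0]);print('d bar',(p+.056*R[:,2])@d, 'tcp',p@d, 'need .6885', np.abs(s['qd']).max(), R[:,2])
im=ctrl.get_image('scene')[:,:,::-1];cv2.imwrite('pics/s9.png',im)
cv2.imwrite('pics/s9c.png',cv2.resize(im[130:240,160:290],None,fx=5,fy=5,interpolation=cv2.INTER_CUBIC))"
```

```text
16.5 [0.6853 0.0932 0.3901] [ 0.47  0.6  -1.1   1.14  0.53  1.69 -0.22] [-1.5 -3.5 -1.9] 0.10494774823927179
angle now 1.704 radius 0.1746 lateral -0.0021
d bar 0.6869308028655299 tcp 0.6869778380522639 need .6885 0.002513627620422271 [-7.63045994e-04 -4.05418974e-04 -9.99999627e-01]
```

View pics/s9c.png

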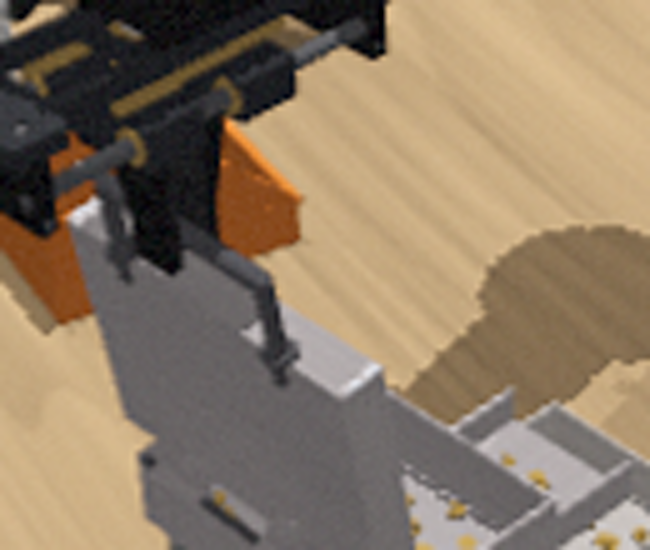

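The crop shows the bar still between the fingers, with its right end at crop (262,280), scene pixel (212.4,186), and its left end near (110,185). I'll cast those ends onto the bar's end planes to check the lean.

Run:
```python
from h import *
from bench import ctrl
c=ctrl.get_calibration("scene")
d=np.array([.9686,.2487,0]);e=np.array([-.2487,.9686,0])
pin=np.array([.5110,.0506,.155])+.1675*d+[0,0,.01];print("pin d",pin@d)
for t in(1.65,1.71,1.77):
  a=t-.0595;b=pin+.1683*(-np.cos(a)*d+[0,0,np.sin(a)]);print(t,[((pix(c,b+k*e)-[160,130])*5).round(0) for k in(-.047,.047)])
for uv,k in(((212.6,186.2),.047),):
  o,v=ray(c,uv);s=((pin@e+k)-o@e)/(v@e);X=o+s*v;print(X@d-pin@d,X[2]-.165)
```

```text
pin d 0.675045126375
1.65 [array([119., 173.]), array([270., 266.])]
1.71 [array([100., 184.]), array([251., 278.])]
1.77 [array([ 81., 196.]), array([232., 291.])]
0.007339977202873049 0.1629151442560909
```

Vision gives about 1.69 rad and the tool pose about 1.70, so I'll nudge it 2 mm on and settle.

Request:
play_rows([
  [[0, 0.01, 0, 0, 0, 0, -1], [0, 0.02, 0, 0, 0, 0, -1], [0, 0.02, 0, 0, 0, 0, -1], [0, 0.02, 0, 0, 0, 0, -1], [0, 0.02, 0, 0, 0, 0, -1], [0, 0.02, 0, 0, 0, 0, -1], [0, 0.02, 0, 0, 0, 0, -1], [0, 0.02, 0, 0, 0, 0, -1]],
])

```text
time: 17.35
position: [0.6874, 0.0937, 0.39]
tool_rot: [-1.92, -2.486, 0.001]
ft_force: [-0.1, -2.7, -7.5]
grip_width: 0.108
grip_force: 20.0
```

```bash
python3 -c "
from bench import ctrl
s=ctrl.get_state();p=s['position'];print(s['time'],p@[.9686,.2487,0],abs(s['qd']).max(),s['ft_force'],s['grip_force'],s['grip_width'])
print(ctrl.close_job())"
```

```text
17.35 0.6890781321629635 0.0016161461431168477 [-0.06386235 -2.65254577 -7.5462013 ] 20.004326105117798 0.10750366181602374
the job is handed in; nothing more can be done
None
```

The job is handed in at 17.35 s: the dial was turned to tick 2 with the lid shut, and the lid is now held still in the gripper at about 1.71 rad, its balance point, by tool pose and one camera check; the hand-in gave no verdict.

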